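Slide the brass carrier to the scribed line and clamp it

TASK

In the blue board-test fixture, slide the brass carrier plate out from under the bridge by pressing on the black rubber top of its board and dragging it, until the plate's front edge meets the scribed black line; there is no stop, so do not run past the line, and let go of it there. Then fold the red-tipped clamp down until its foot rests on the plate, leaving the edge on the line. Keep your pressure on everything below 20 N, and leave the mouse, the meter and the parts tray alone.

Things in the scene. Friction and masses are not known exactly. Their poses are not given: they have to be found in the camera images.
- fixture: Blue base 240 x 150 x 12 mm on screw feet, fixed; underside 12-24 mm over the bench. Origin: centre of underside; x along the channel, bridge to line. Channel 52 mm wide at y=0, full length: white floor z=12, sprung (sinks 1 mm per 15 N, up to 3); aluminium rails beside it, tops z=20 mm. Grey bridge over it from x=-120 to -30 mm (y within 47, top z=40). No stop in it; open at the +x end.
- line (a point): The scribed line: a black line 1.5 mm wide straight across both rails and the channel floor; this point is the line's centre at the channel's middle, at rail-top height: fixture x = 85, y = 0, z = 20 mm. Axes as the fixture.
- carrier: Loose brass plate 120 (x) x 50 x 8 mm, 0.44 kg, in a channel with 1 mm side play, top level with the rails. Origin: centre of underside; x to the line, 30-55 mm to go. A board with black rubber top is fixed along its middle (x -58 to 48, y within 10 mm), its tail always under the bridge; its top is 1.5-9 mm over the plate, unmeasured: feel for it. Drag with 6-12 N of press; under 3 N it slips.
- carrier_edge (a point): Middle of the carrier's front upper edge (carrier x = 60, z = 8 mm): the edge that must meet the line.
- carrier_patch (a point): Where to press: on the board's middle line at carrier x = 30 mm, given at the height of the brass top (carrier z = 8 mm); the rubber top is 1.5 to 9 mm above this point.
- clamp (a joint): Steel bar 12 x 8 x 46 mm, last 12 mm red (16 x 11 mm), hinged along fixture x on a fork by the +y rail. Radians: 0 = up, leaning 0.3 outwards (+y); 0.3 = upright; grows as it folds to -y; 1.87 = level, rubber foot (10 mm wide, 41 mm from the hinge) on the brass beside the board, bar top 14 mm over the brass. Stiff hinge (1.5 N at tip), stays put; swing it along its arc, a straight push jams.
- clamp_hinge (a point): Hinge axis of the clamp, middle of the bar: fixture x = 0, y = 60, z = 30 mm.
- clamp_tip (a point): End of the clamp bar, on its centre line, 46 mm from the hinge.
- mouse: Black computer mouse, 105 x 60 x 32 mm, origin under its centre. Leave alone.
- meter: Yellow hand multimeter lying flat, 160 x 80 x 45 mm, origin under its centre. Leave alone.
- tray: Grey parts tray, 150 x 100 x 40 mm, origin under its centre. Leave alone.
Not all that is in view belongs to the job. What is shaped like the carrier but turquoise is not meant.

How it is judged (in metres and radians):
On the way, in this order (a step that is already met when the one before it is completed fails the run):
1. the carrier's front edge lies on the line (within 2 mm), at rest and let go (x of carrier_edge in the frame of line between -0.002 and 0.002 m and linear speed of carrier below 0.005 m/s and contact force between the fingers and carrier below 0.3 N), for 0.2 s.
2. the clamp is folded down onto the carrier (value of joint clamp above 1.8 rad), for 0.2 s.
At the end, for the whole second after the job is handed in: The carrier lies flat in its channel at rest with its front edge within 2 mm of the line's centre, and the clamp is folded down onto it (joint above 1.80 rad) (x of carrier_edge in the frame of line between -0.002 and 0.002 m and linear speed of carrier below 0.005 m/s and value of joint clamp above 1.8 rad and z of carrier in the frame of fixture below 0.014 m); the robot touches nothing.
It fails at once if the fingers press on the carrier with more than 20 N (contact force between the fingers and carrier above 20 N).
It fails at once if the fingers press on the clamp or the fixture with more than 20 N (contact force between the fingers and fixture above 20 N).
It fails at once if the carrier's edge runs more than 5 mm past the line (x of carrier_edge in the frame of line above 0.005 m).
It fails at once if the mouse, the meter or the tray is shifted more than 15 mm (distance of any of mouse, meter, tray from where it was at the start of the episode above 0.015 m).
It also fails if it takes over 56 s, if anything falls off the work surface, if the arm or the gripper's body presses on something with over 40 N, if the wrist force passes 120 N, or if a joint passes its speed limit or range.

ROBOT

A 6-joint arm with a two-finger parallel gripper is mounted at the origin on the work surface. World frame = base frame: x ahead of the robot, y to its left, z up, the work surface at z = 0. Lengths are in mm, angles in rad, forces in N, time in s.
With the tool pointing down it reaches from about 400 to 925 mm from the base axis. Payload 12.5 kg.
Tool frame: the origin (TCP) lies on the front face of the gripper's body, between the roots of the fingers; the fingertips stand 78 mm ahead of it and the grasp point (between the pads) lies 59 mm ahead of it (env.nose_length is the distance from the TCP to the fingertips, in mm); z points along the fingers, y is the line along which they close (so a half turn about z gives the same grasp; the last joint's range is limited). The gripper opens to 95 mm and grips with 3 to 60 N. Pads are 20 mm wide; open, the fingers measure 119 mm over their backs; the gripper's body (75 mm by 180 mm) begins 59 mm behind the grasp point.
Start: joints at [1.175, 0.491, 1.559, -0, 1.092, -0.106], TCP at [178.58, 598.955, 292.261] pointing down, gripper open.
Joint ranges: [-3.1, 3.1], [-0.84, 2.19], [0.05, 2.79], [-1.13, 4.28], [0.06, 2.93], [-2.69, 2.69]. Speed limits (rad/s): [2.22, 2.22, 2.79, 3.14, 3.14, 3.14].

INTERFACE

Orientations are given as [roll, pitch, yaw] about the fixed x, y, z axes, in that order (R = Rz(yaw) Ry(pitch) Rx(roll)).
In Python, from cell import env gives the robot as it stands.
- The arm moves only by the tool jog_arm, never from a script. Its argument "motion" is a list of rows, each a list of 7 numbers: the turn, a rotation vector about the tool's x, y, z in degrees, then the shift along the tool's x, y, z in mm, then the finger opening in mm, from 0 to 95.1. In form: [[wx, wy, wz, x, y, z, hand], ...]. A call has 1 to 10 rows; each row shifts and turns the commanded pose from where the row before left it, along the tool's axes as they then stand; what a row does not reach is not made up. A row lasts 1/8 s, in which the tool goes at most 62.5 mm and 10.7 degrees, less where a joint would pass 70% of its speed; a pose out of reach is approached as far as the arm can. A call is refused whole if a number of a shift passes 62.5 or a number of a turn 10.7, either way. A call with a gripper value outside its range is refused whole. The fingers move at their own pace and stop on an object; the grip force is fixed at half the most. Time passes only in rows, so rows that do not move let the fingers close. It gives the time, the measured TCP pose, the force, the opening and the grip force at its end, in the units of the state.
- env.state(): the state, without advancing time (a new reading comes with each control period).
- env.read_camera(name): name is "scene" or "top" or "wrist"; returns a dict with "color" (480x640x3 uint8, red, green, blue), "z_map" (480x640 float32, mm along the optical axis (not along the pixel's ray), 0 where there is no reading), "camera_matrix" (3x3 intrinsics, pixels), "k1" (the pictures are not rectified: a ray, as slopes to the right and down, at radius r is drawn at 1 + k1 r^2 times it, then the intrinsics apply), "world_to_cam" (4x4, takes a point from world to camera coordinates). Camera axes: x right, y up, looking along -z (the intrinsics and any distortion apply to the point x, -y, -z); pixel columns grow to the right and rows downward; lengths in mm; the calibration is good to about 2 mm. A picture is of the moment at which its call begins.
- env.job_done(): hands the job in; it is judged then, once.
Trained networks look in the newest picture that a camera, given by its name, has taken for a name from the list of things; names that differ only in an ending like _2 or _b are one class to them, and where a whole thing is asked for, a point or a joint stands for the part that bears it (a point fixed in the world has none). Each returns a list of dicts, best first, with "score" (0 to 1); they miss things now and then, are a little off and sometimes report something else, mostly with a low value. They report only what shows in the picture. A call takes as long as a camera call. They do not tell look-alikes from the thing itself.
- env.recognise(camera, thing): "location" ([column, row] in pixels, amid what is visible of it).
The state is a dict: "t": time; "joints": joint angles; "qvel": joint speeds; "tau": joint torques, N m; "eef_pos": TCP position; "tcp_rot": TCP orientation; "ft_force": force on the tool from outside, world axes, zero at the start; "moment": the same for the moment, N m; "opening": opening from 0.0 (shut) to 1.0 (fully open); "grip_force": force on a finger pad.
Only numpy, scipy, OpenCV 4.12 (cv2) and the standard library are available. Lean on these libraries where they do the work, as an engineer would, in place of code of your own. Each camera call takes 0.05 s, during which the arm holds its last target. There are 200 camera calls.

## Working session

There is one attempt and no reset: what is moved stays moved. The work goes in short steps, Python scripts to look and compute and a tool call to move; the robot and the scene stay as the last step left them, time stands still between calls to the robot, and variables do not carry over. Pictures are saved under pics/ and viewed, at most 10 in all, crops included, and the job is handed in when it is done.

Besides the shell and the picture viewer there is one more tool, called as name(argument=value, ...), one argument or row to a line, values as JSON. jog_arm: Moves the arm, as the interface text tells. Its arguments: {"type":"object","properties":{"motion":{"type":"array"}},"required":["motion"]}

```bash
mkdir -p pics; ls
cat > h.py <<'E'
import numpy as np, cv2
from cell import env
from scipy.spatial.transform import Rotation as R
def deproj(c,uv,z=None,plane=None):
    K=c["camera_matrix"];T=np.linalg.inv(c["world_to_cam"])
    d=cv2.undistortPoints(np.array([[uv]],float),K,np.array([c["k1"],0,0,0.]))[0,0]
    r=T[:3,:3]@np.array([d[0],-d[1],-1.]);o=T[:3,3]
    if plane is not None: return o+r*(plane-o[2])/r[2]
    if z is None:
        u,v=int(round(uv[0])),int(round(uv[1]));p=c["z_map"][max(v-2,0):v+3,max(u-2,0):u+3];z=np.median(p[p>0])
    return o+r*z
def proj(c,p):
    q=c["world_to_cam"]@np.append(p,1);K=c["camera_matrix"]
    x=np.array([q[0],-q[1]])/-q[2];x=x*(1+c["k1"]*(x@x));return K[:2,:2]@x+K[:2,2]
E
python3 - <<'E'
from h import *
ims=[]
for n in("scene","top"):
    c=env.read_camera(n);cv2.imwrite(f"pics/{n}0.png",c["color"][:,:,::-1])
    for t in("fixture","carrier","clamp","clamp_tip","carrier_patch","carrier_edge","line","clamp_hinge","mouse","meter","tray"):
        for r in env.recognise(n,t):
            print(n,t,round(r["score"],2),np.round(r["location"]),np.round(deproj(c,r["location"])))
print(env.state())
E
```

```text
pics
scene fixture 0.88 [279. 304.] [ 615. -132.   34.]
scene carrier 0.96 [286. 294.] [ 600. -113.   38.]
scene carrier 0.87 [389. 302.] [673.  86.   9.]
scene carrier 0.66 [352. 242.] [498.  78.   9.]
scene clamp 0.55 [316. 272.] [602. -50.  86.]
scene clamp_tip 0.6 [316. 275.] [597. -47.  69.]
scene carrier_patch 0.81 [348. 241.] [493.  71.  10.]
scene carrier_patch 0.76 [290. 293.] [ 600. -105.   38.]
scene carrier_patch 0.7 [392. 302.] [675.  91.   9.]
scene carrier_edge 0.96 [389. 304.] [678.  82.   9.]
scene carrier_edge 0.89 [350. 244.] [503.  72.  10.]
scene carrier_edge 0.81 [287. 293.] [ 597. -109.   39.]
scene line 0.8 [276. 302.] [ 607. -135.   34.]
scene clamp_hinge 0.51 [318. 271.] [604. -47.  89.]
scene meter 0.63 [154. 368.] [ 667. -384.   36.]
scene tray 0.66 [132. 274.] [ 421. -400.   15.]
top fixture 0.78 [368. 235.] [ 552. -103.   56.]
top carrier 0.8 [295. 258.] [496.  79.  12.]
top carrier 0.78 [294. 191.] [670.  90.  12.]
top carrier 0.72 [369. 214.] [ 610. -105.   40.]
top carrier 0.33 [344. 209.] [607. -41.  90.]
top clamp_tip 0.36 [346. 211.] [601. -46.  92
[... 579 characters left out ...]
-106.   40.]
{'t': 1.2, 'joints': array([ 1.17540248e+00,  4.90909703e-01,  1.55888297e+00, -2.77239285e-05,
        1.09169688e+00, -1.05624730e-01]), 'qvel': array([ 2.38247443e-03, -6.51609614e-04,  8.32601207e-04,  1.00254763e-05,
        1.13044274e-03, -1.23258512e-03]), 'tau': array([ 2.01594463e-03, -6.12473917e+01, -2.58431733e+01,  6.94035483e-02,
        4.44433757e-02, -7.35512344e-06]), 'eef_pos': array([178.58664821, 598.96149111, 292.26078646]), 'tcp_rot': array([3.14149272e+00, 3.53364643e-05, 2.85183631e+00]), 'ft_force': array([ 0.07730347,  0.35902938, -0.63957854]), 'moment': array([ 0.04224889,  0.00228124, -0.0072631 ]), 'grip_force': 0.0, 'opening': 1.0009392341581105}
```

Run:
```python
import cv2
a=cv2.imread("pics/top0.png");b=cv2.imread("pics/scene0.png")
x=cv2.resize(a[140:300,260:460],(800,640))
y=cv2.resize(b[210:370,190:420],(800,556))
cv2.imwrite("pics/a.png",cv2.resize(a[150:290,270:450],(771,600)));cv2.imwrite("pics/b.png",y)
```

```text
(no output)
```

View pics/a.png

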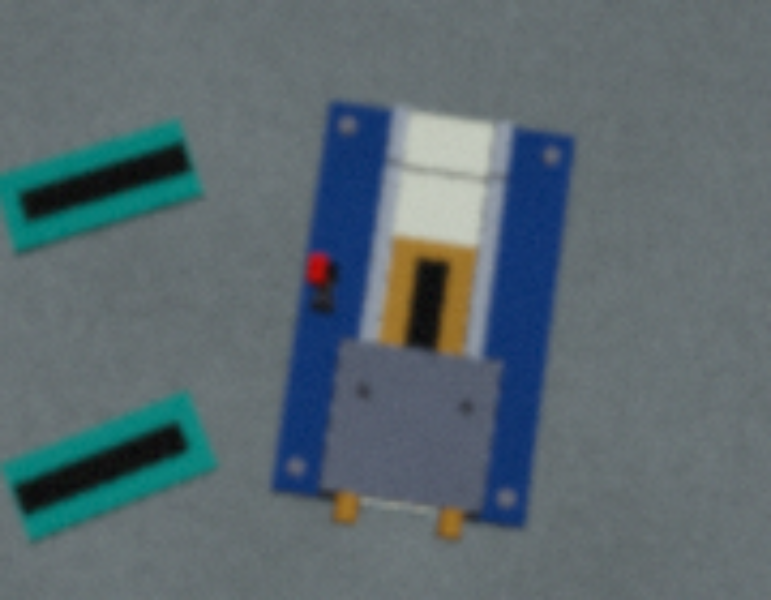

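View pics/b.png

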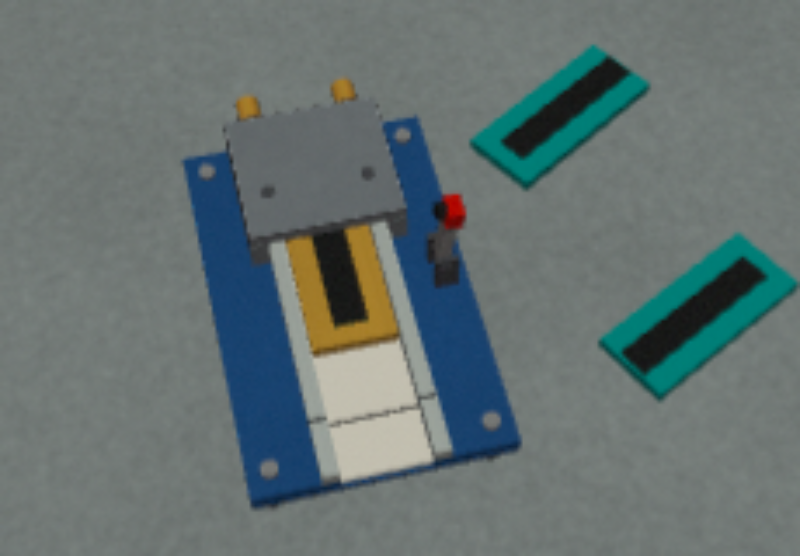

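The views agree. In top pixels, the brass carrier is at (369,214), under the grey bridge with its front facing up the image. The clamp's red tip is at (345,211). The look-alikes are turquoise, at (295,258) and (294,191). I choose the brass one and fit the fixture pose to it.

Run:
```python
from h import *
for n in("top","scene"):
    c=env.read_camera(n);hsv=cv2.cvtColor(c["color"],cv2.COLOR_RGB2HSV)
    m=cv2.inRange(hsv,(108,120,50),(128,255,255));m=cv2.morphologyEx(m,cv2.MORPH_OPEN,np.ones((2,2)))
    ys,xs=np.where(m>0);pts=np.array([deproj(c,(x,y),plane=30.)[:2] for x,y in zip(xs,ys)])
    zz=[deproj(c,(x,y))[2] for x,y in list(zip(xs,ys))[::7]]
    r=cv2.minAreaRect(pts.astype(np.float32));print(n,len(xs),r,"z",np.median(zz))
    b=cv2.inRange(hsv,(10,120,90),(25,255,255));ys,xs=np.where(b>0)
    P=np.array([deproj(c,(x,y)) for x,y in zip(xs,ys)]);print("brass",np.median(P,0),P[:,2].min(),P[:,2].max(),len(P))
    s=P[P[:,0]>540][:,:];print(cv2.minAreaRect(s[:,:2].astype(np.float32)))
```

```text
top 2216 ((588.3883056640625, -107.770751953125), (148.70103454589844, 238.9735870361328), 83.41121673583984) z 28.755752976157964
brass [ 600.78182562 -354.91059452   34.15960298] 1.3203422815963677 58.98688178880093 1045
((625.0247802734375, -254.7299346923828), (166.40383911132812, 364.1103210449219), 11.468276977539062)Traceback (most recent call last):
  File "<stdin>", line 7, in <module>
cv2.error: OpenCV(4.12.0) /io/opencv/modules/imgproc/src/convhull.cpp:143: error: (-215:Assertion failed) total >= 0 && (depth == CV_32F || depth == CV_32S) in function 'convexHull'
```

jog_arm(
  motion=[
    [0, 0, 0, -35, -50, 0, 0],
    [0, 0, 0, -35, -50, 0, 0],
    [0, 0, 0, -35, -50, 0, 0],
    [0, 0, 0, -35, -50, 0, 0],
    [0, 0, 0, -35, -50, 0, 0],
    [0, 0, 0, -35, -50, 0, 0],
    [0, 0, -9, -35, -50, 0, 0],
  ],
)

```text
t: 2.17
eef_pos: [311.5, 199.9, 292.5]
tcp_rot: [3.141, 0.001, 2.989]
ft_force: [1.0, 0.1, 0.5]
opening: 0.318
grip_force: 0.0
```

jog_arm(
  motion=[
    [0, 0, 0, -41, -33, 0, 0],
    [0, 0, 0, -41, -33, 0, 0],
    [0, 0, 0, -41, -33, 0, 0],
    [0, 0, 0, -41, -33, 0, 0],
    [0, 0, 0, -41, -33, 0, 0],
    [0, 0, 0, -41, -33, 0, 0],
    [0, 0, 0, -41, -33, 0, 0],
    [0, 0, 0, -41, -33, 0, 0],
    [0, 0, 0, 0, 0, 0, 0],
  ],
)

```text
t: 3.3
eef_pos: [596.1, -112.2, 291.4]
tcp_rot: [-3.142, 0.0, 2.984]
ft_force: [0.3, 0.8, -0.3]
opening: -0.0
grip_force: 0.0
```

Run:
```python
from h import *
c=env.read_camera("wrist");cv2.imwrite("pics/w1.png",c["color"][:,:,::-1]);print(np.round(np.linalg.inv(c["world_to_cam"]),3).tolist(),env.state()["t"])
np.savez("w1.npz",**c)
for t in("fixture","carrier","clamp","clamp_tip","carrier_patch","carrier_edge","line","clamp_hinge"):
    for r in env.recognise("wrist",t): print(t,round(r["score"],2),np.round(r["location"]),np.round(deproj(c,r["location"])))
```

```text
[[0.158, -0.946, -0.283, 516.069], [0.987, 0.152, 0.046, -100.53], [-0.0, -0.287, 0.958, 383.991], [0.0, 0.0, 0.0, 1.0]] 3.35
fixture 0.67 [325. 172.] [ 553. -100.   55.]
carrier 0.78 [526. 247.] [667.  93.   9.]
carrier 0.65 [323. 222.] [ 600. -109.   38.]
carrier 0.65 [506.  69.] [494.  74.  10.]
clamp 0.64 [399. 219.] [595. -47.  89.]
clamp_tip 0.84 [398. 219.] [595. -48.  87.]
carrier_patch 0.92 [509.  71.] [496.  77.  10.]
carrier_patch 0.83 [324. 221.] [ 599. -107.   38.]
carrier_patch 0.56 [528. 248.] [667.  94.   9.]
carrier_edge 0.84 [322. 220.] [ 598. -110.   38.]
carrier_edge 0.7 [526. 244.] [664.  93.  10.]
carrier_edge 0.67 [508.  71.] [496.  76.  10.]
carrier_edge 0.35 [323. 173.] [ 553. -102.   55.]
line 0.68 [325. 170.] [552. -99.  55.]
line 0.47 [399. 218.] [595. -47.  88.]
clamp_hinge 0.79 [401. 220.] [596. -46.  90.]
```

View pics/w1.png

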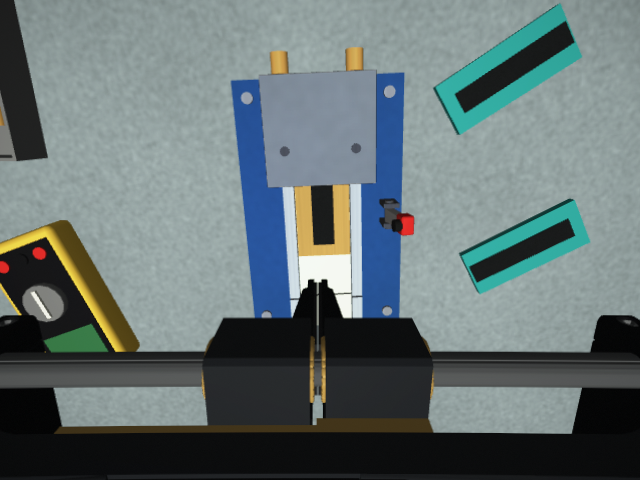

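The wrist picture shows brass from rows 186 to 254 (columns 296–350), with its rubber strip at (322,215). The line is at row ~297 on the rails, and the clamp's red tip is at (406,224), leaning outwards. Next I measure the edge, the line and the axis.

```bash
cat >> h.py <<'E'
def meas(c,zr=38.,bx=(290,356)):
    """brass front edge, line, side edges in the world from the wrist picture"""
    hsv=cv2.cvtColor(c["color"],cv2.COLOR_RGB2HSV);g=cv2.cvtColor(c["color"],cv2.COLOR_RGB2GRAY).astype(float)
    b=cv2.inRange(hsv,(10,110,80),(28,255,255));out={}
    b[:150]=0;b[400:]=0;b[:,:bx[0]]=0;b[:,bx[1]:]=0
    return b,g
E
python3 - <<'E'
from h import *
c=dict(np.load("w1.npz"));b,g=meas(c)
ys,xs=np.where(b>0);z=[deproj(c,(x,y),z=c["z_map"][y,x])[2] for x,y in zip(xs,ys)];print("brass n",len(xs),"z",np.percentile(z,[10,50,90]),ys.min(),ys.max(),xs.min(),xs.max())
zr=np.median(z)
fr=[(x,np.where(b[:,x]>0)[0].max()+.5) for x in range(302,346,4)]
print(fr)
F=np.array([deproj(c,p,plane=zr)[:2] for p in fr])
L=np.array([deproj(c,(np.where(b[y]>0)[0].min()-.5,y),plane=zr)[:2] for y in range(195,250,5)])
Rr=np.array([deproj(c,(np.where(b[y]>0)[0].max()+.5,y),plane=zr)[:2] for y in range(195,250,5)])
f=lambda P:(cv2.fitLine(P.astype(np.float32),cv2.DIST_HUBER,0,.01,.01).ravel())
for n,P in(("front",F),("L",L),("R",Rr)):
    v=f(P);print(n,v, np.degrees(np.arctan2(v[1],v[0])))
print("width",np.linalg.norm(L.mean(0)-Rr.mean(0)))
# line on the rails
for x in list(range(286,300,2))+list(range(340,364,2)):
    col=g[285:310,x];print(x,285+col.argmin(),int(col.min()),int(np.median(col)),np.round(deproj(c,(x,285+col.argmin()),plane=zr)[:2],1))
# sidewalls: blue outline
h=cv2.cvtColor(c["color"],cv2.COLOR_RGB2HSV);m=cv2.inRange(h,(105,120,50),(128,255,255))
ro=range(110,310,10)
for nm,fn in(("bl",lambda y:np.where(m[y,200:420]>0)[0].min()+199.5),("br",lambda y:np.where(m[y,200:420]>0)[0].max()+200.5)):
    P=np.array([deproj(c,(fn(y),y),plane=zr-8)[:2] for y in ro]);v=f(P);print(nm,v,np.degrees(np.arctan2(v[1],v[0])))
r=cv2.inRange(h,(0,150,80),(8,255,255));r[:,:380]=0;r[:,430:]=0;ys,xs=np.where(r>0);q=np.array([deproj(c,(x,y),z=c["z_map"][y,x]) for x,y in zip(xs,ys)]);print("red",q.min(0),q.max(0),np.median(q,0))
E
```

```text
brass n 2864 z [ 33.92761092  34.99874506 311.04146799] 185 399 295 349
[(302, np.float64(255.5)), (306, np.float64(255.5)), (310, np.float64(399.5)), (314, np.float64(394.5)), (318, np.float64(254.5)), (322, np.float64(399.5)), (326, np.float64(254.5)), (330, np.float64(254.5)), (334, np.float64(254.5)), (338, np.float64(253.5)), (342, np.float64(253.5))]
front [ 9.69958007e-01 -2.43272319e-01  6.98707825e+02 -1.25337776e+02] -14.079757
L [ 9.94240582e-01 -1.07171014e-01  5.93850220e+02 -1.32931808e+02] -6.152262
R [ 9.93730187e-01 -1.11805044e-01  6.03150940e+02 -8.42228470e+01] -6.4193788
width 49.61620953011498
286 299 76 78 [ 673.5 -157.6]
288 293 77 78 [ 667.3 -154.4]
290 299 72 177 [ 674.1 -153.6]
292 299 73 218 [ 674.4 -151.6]
294 299 105 219 [ 674.7 -149.7]
296 309 6 217 [ 685.9 -149.6]
298 304 5 206 [ 680.8 -146.7]
340 293 119 246 [ 675.6 -103.2]
342 293 122 246 [ 675.9 -101.3]
344 293 81 246 [676.2 -99.3]
346 293 82 246 [676.5 -97.3]
348 293 86 246 [676.8 -95.4]
350 293 108 240 [677.1 -93.4]
352 296 84 167 [680.7 -91.9]
354 296 93 218 [681.  -89.9]
356 296 66 219 [681.3 -87.9]
358 296 66 217 [681.6 -85.9]
360 296 66 219 [681.9 -84. ]
362 296 71 117 [682.3 -82. ]
bl [ 9.93133605e-01 -1.16985634e-01  5.76134338e+02 -1.81667099e+02] -6.7181664
br [ 9.9355412e-01 -1.1335870e-01  5.7855884e+02 -3.0914387e+01] -6.508966
red [ 516.06872576 -100.52974645   80.01900345] [608.46524385 -36.50917762 383.99141647] [599.59406261 -42.51375027  90.37723765]
```

```bash
cat >> h.py <<'E'
U=np.array([.9936,-.1132]);N=np.array([.1132,.9936])
def sub(v,r0,r1,sgn):  # subpixel steepest edge
    d=np.diff(v[r0:r1].astype(float))*sgn;k=np.clip(d,0,None);k[k<k.max()*.4]=0
    return r0+.5+(k*np.arange(len(k))).sum()/k.sum()
def gap(c,ecols,erow,lcols,lrow,zr=35.):
    g=cv2.cvtColor(c["color"],cv2.COLOR_RGB2GRAY).astype(float);bl=c["color"][:,:,2].astype(float)
    E=[deproj(c,(x,sub(bl[:,x],erow[0],erow[1],1)),plane=zr)[:2] for x in ecols]
    Lp=[]
    for x in lcols:
        v=g[lrow[0]:lrow[1],x];w=np.clip(np.median(v)-v-25,0,None)
        if w.sum()>0: Lp.append(deproj(c,(x,lrow[0]+(w*np.arange(len(w))).sum()/w.sum()),plane=zr)[:2])
    E=np.array(E);Lp=np.array(Lp);return E@U,E@N,Lp@U,Lp@N
E
python3 - <<'E'
from h import *
c=dict(np.load("w1.npz"))
e,en,l,ln=gap(c,range(300,347,3),(246,262),[290,291,292,293,356,357,358,359,360],(288,306))
print(np.round(e,1),np.round(l,1),np.round(ln,1));eu=np.median(e);lu=np.median(l);cn=np.array([598.5,-108.6])@N
print("gap",lu-eu,eu,lu,cn)
p=(eu-30)*U+cn*N;print("patch",p)
s=env.state();d=p-s["eef_pos"][:2];print(s["eef_pos"],s["tcp_rot"]);Rt=R.from_euler("xyz",s["tcp_rot"]).as_matrix();print("tool shift",Rt.T@np.append(d,0))
# clamp data
h=lu-85;print("hinge",(h)*U+(cn+60)*N)
E
```

```text
[641.7 641.8 642.  642.1 642.2 641.9 642.  641.6 641.7 641.9 642.  642.1
 642.3 641.9 642.  642.1] [688.6 686.9 686.9 686.9 687.  687.  686.8 686.8 686.9] [-76.4 -75.3 -74.3 -73.3 -10.2  -9.2  -8.2  -7.2  -6.2]
gap 44.92584043744307 641.9881865226861 686.9140269601291 -40.15476
patch [ 603.5259433  -109.17483225]
[ 594.44336752 -109.15356329  292.60870051] [3.14152402e+00 3.95952360e-04 2.98746616e+00]
tool shift [-8.97817542e+00  1.37331276e+00  3.64918036e-03]
hinge [600.30825836 -48.41843739]
```

jog_arm(
  motion=[
    [0, 0, -2.3, -9, 1, 0, 0],
    [0, 0, 0, 0, 0, 50, 0],
    [0, 0, 0, 0, 0, 50, 0],
    [0, 0, 0, 0, 0, 40, 0],
    [0, 0, 0, 0, 0, 23, 0],
    [0, 0, 0, 0, 0, 0, 0],
    [0, 0, 0, 0, 0, 0, 0],
  ],
)

```text
t: 4.62
eef_pos: [604.4, -110.2, 130.2]
tcp_rot: [-3.141, 0.001, 3.028]
ft_force: [-0.2, 0.2, -0.8]
opening: 0.005
grip_force: 0.0
```

jog_arm(
  motion=[
    [0, 0, 0, 0, 0, 3, 0],
    [0, 0, 0, 0, 0, 3, 0],
    [0, 0, 0, 0, 0, 0.4, 0],
    [0, 0, 0, 0, 0, 0.4, 0],
    [0, 0, 0, 0, 0, 0.4, 0],
  ],
)

```text
t: 5.25
eef_pos: [603.8, -110.1, 122.1]
tcp_rot: [3.142, 0.0, 3.027]
ft_force: [-0.5, -0.4, -0.2]
opening: 0.003
grip_force: 0.0
```

jog_arm(
  motion=[
    [0, 0, 0, 0, 0, 0.4, 0],
    [0, 0, 0, 0, 0, 0.4, 0],
    [0, 0, 0, 0, 0, 0.4, 0],
  ],
)

```text
t: 5.62
eef_pos: [603.7, -110.1, 120.8]
tcp_rot: [3.141, 0.0, 3.027]
ft_force: [-0.3, 0.2, -0.4]
opening: 0.006
grip_force: 0.0
```

jog_arm(
  motion=[
    [0, 0, 0, 0, 0, 0.4, 0],
    [0, 0, 0, 0, 0, 0.4, 0],
    [0, 0, 0, 0, 0, 0.3, 0],
  ],
)

```text
t: 6.0
eef_pos: [603.7, -110.1, 119.7]
tcp_rot: [3.142, 0.0, 3.027]
ft_force: [0.9, 0.6, -0.0]
opening: 0.003
grip_force: 0.0
```

jog_arm(
  motion=[
    [0, 0, 0, 0, 0, 0.4, 0],
    [0, 0, 0, 0, 0, 0.3, 0],
  ],
)

```text
t: 6.25
eef_pos: [603.7, -110.1, 119.0]
tcp_rot: [3.142, -0.0, 3.027]
ft_force: [-0.0, 0.3, -0.3]
opening: 0.005
grip_force: 0.0
```

jog_arm(
  motion=[
    [0, 0, 0, 0, 0, 0.4, 0],
    [0, 0, 0, 0, 0, 0.3, 0],
  ],
)

```text
t: 6.5
eef_pos: [603.7, -110.1, 118.3]
tcp_rot: [3.142, 0.0, 3.027]
ft_force: [0.2, -0.4, 0.6]
opening: 0.005
grip_force: 0.0
```

jog_arm(
  motion=[
    [0, 0, 0, 0, 0, 0.3, 0],
    [0, 0, 0, 0, 0, 0.3, 0],
    [0, 0, 0, 0, 0, 0.2, 0],
  ],
)

```text
t: 6.88
eef_pos: [603.7, -110.1, 117.5]
tcp_rot: [3.142, 0.0, 3.027]
ft_force: [0.6, -0.3, 0.2]
opening: 0.007
grip_force: 0.0
```

jog_arm(
  motion=[
    [0, 0, 0, 0, 0, 0.3, 0],
    [0, 0, 0, 0, 0, 0.3, 0],
    [0, 0, 0, 0, 0, 0.2, 0],
  ],
)

```text
t: 7.25
eef_pos: [603.7, -110.1, 116.7]
tcp_rot: [3.141, 0.0, 3.027]
ft_force: [0.7, -1.0, -0.8]
opening: 0.003
grip_force: 0.0
```

jog_arm(
  motion=[
    [0, 0, 0, 0, 0, 0.3, 0],
    [0, 0, 0, 0, 0, 0.3, 0],
    [0, 0, 0, 0, 0, 0.2, 0],
  ],
)

```text
t: 7.62
eef_pos: [603.7, -110.1, 116.1]
tcp_rot: [3.142, 0.0, 3.027]
ft_force: [-0.8, 0.6, 3.0]
opening: 0.003
grip_force: 1.3
```

jog_arm(
  motion=[
    [0, 0, 0, 0, 0, 0.3, 0],
    [0, 0, 0, 0, 0, 0, 0],
  ],
)

```text
t: 7.88
eef_pos: [603.7, -110.1, 115.9]
tcp_rot: [3.142, 0.0, 3.027]
ft_force: [-1.9, -0.0, 4.4]
opening: 0.006
grip_force: 2.4
```

jog_arm(
  motion=[
    [0, 0, 0, 0, 0, 0.5, 0],
    [0, 0, 0, 0, 0, 0, 0],
  ],
)

```text
t: 8.12
eef_pos: [603.8, -110.1, 115.6]
tcp_rot: [3.142, 0.0, 3.027]
ft_force: [-2.8, 0.6, 7.1]
opening: 0.006
grip_force: 4.0
```

jog_arm(
  motion=[
    [0, 0, 0, 0, 0, 0.3, 0],
    [0, 0, 0, -1, 0, 0, 0],
    [0, 0, 0, -1, 0, 0, 0],
    [0, 0, 0, -1, 0, 0, 0],
    [0, 0, 0, -1, 0, 0, 0],
    [0, 0, 0, -1, 0, 0, 0],
  ],
)

```text
t: 8.88
eef_pos: [608.3, -110.6, 115.4]
tcp_rot: [3.141, -0.001, 3.027]
ft_force: [-5.3, 1.2, 10.0]
opening: 0.003
grip_force: 5.2
```

jog_arm(
  motion=[
    [0, 0, 0, -1, 0, 0, 0],
    [0, 0, 0, -1.5, 0, 0, 0],
    [0, 0, 0, -1.5, 0, 0, 0],
    [0, 0, 0, -1.5, 0, 0, 0],
    [0, 0, 0, -1.5, 0, 0, 0],
    [0, 0, 0, -1, 0, 0, 0],
    [0, 0, 0, 0, 0, 0, 0],
  ],
)

```text
t: 9.75
eef_pos: [616.4, -111.6, 115.4]
tcp_rot: [3.142, -0.0, 3.027]
ft_force: [-4.5, -0.4, 9.8]
opening: 0.009
grip_force: 5.1
```

Run:
```python
from h import *
c=env.read_camera("wrist");cv2.imwrite("pics/w2.png",c["color"][:,:,::-1]);np.savez("w2.npz",**c);s=env.state();print(s["eef_pos"],s["ft_force"])
for f in (0,25,45):print(proj(c,np.append((642+f)*U-40.15*N,35)))
```

```text
[ 616.36422308 -111.58608021  115.42117526] [-3.94037234  0.9733717  10.25030686]
[321.55076612 328.60389255]
[321.54222326 371.07355539]
[321.53710836 403.04684658]
```

View pics/w2.png

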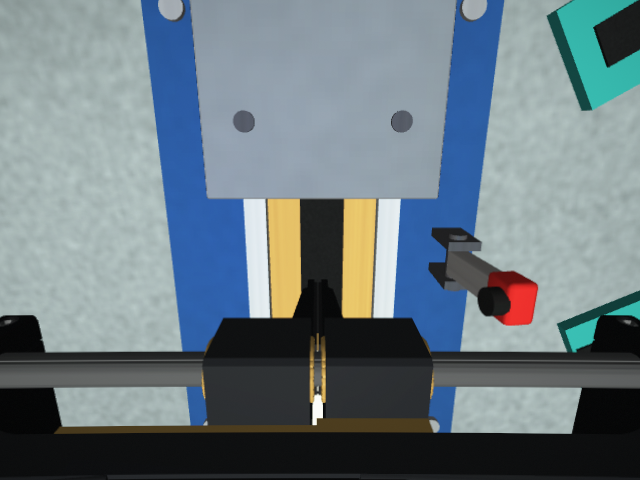

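The wrist picture shows the fingers on the rubber at (318,290). The gripper hides the brass front edge, so I check that it is moving with the scene camera.

```bash
cat >> h.py <<'E'
def scene_edge(zr=35.,tol=6):
    c=env.read_camera("scene");b=c["color"].astype(int);br=((b[:,:,0]-b[:,:,2])>50)&(b[:,:,0]>90)
    out=[]
    for dn in (-19,-17,17,19):  # scan along channel beside the rubber, interpolated R-B
        ss=np.arange(630,700,.5);v=[]
        for s in ss:
            u=proj(c,np.append(s*U+(-40.15+dn)*N,zr));
            v.append(cv2.getRectSubPix((b[:,:,0]-b[:,:,2]+60).clip(0,255).astype(np.uint8),(1,1),(float(u[0]),float(u[1])))[0,0])
        v=np.array(v,float);lo,hi=np.percentile(v,[3,97]);k=np.where(v>(lo+hi)/2)[0];out.append(ss[k.max()])
    return out
E
python3 - <<'E'
from h import *
print(scene_edge())
c=env.read_camera("scene");cv2.imwrite("pics/s2.png",cv2.resize(c["color"][260:360,230:340,::-1],None,fx=6,fy=6))
E
```

```text
[np.float64(655.0), np.float64(655.5), np.float64(655.5), np.float64(655.0)]
```

View pics/s2.png

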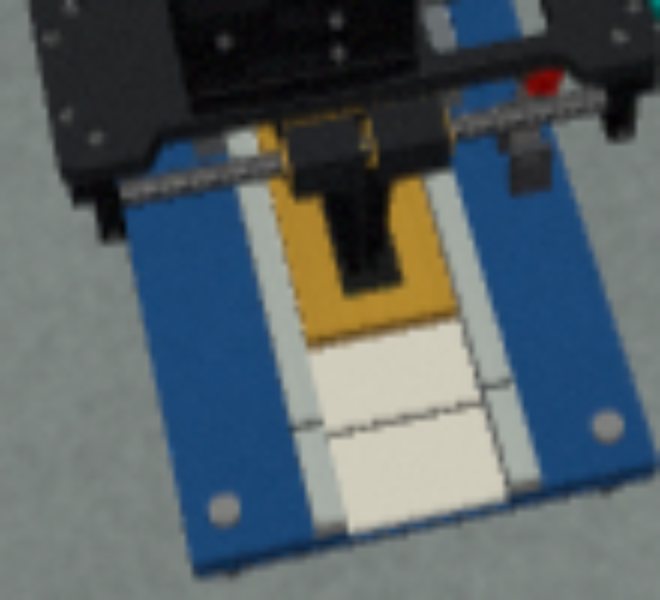

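The crop shows the brass edge at about (380,330), still clear of the line at (400,415). The plate follows the fingers without slipping: the edge is at about 655 on the axis, 32 mm short.

jog_arm(
  motion=[
    [0, 0, 0, -1.5, 0, 0, 0],
    [0, 0, 0, -2, 0, 0, 0],
    [0, 0, 0, -2, 0, 0, 0],
    [0, 0, 0, -2, 0, 0, 0],
    [0, 0, 0, -2, 0, 0, 0],
    [0, 0, 0, -2, 0, 0, 0],
    [0, 0, 0, -1.5, 0, 0, 0],
    [0, 0, 0, -1, 0, 0, 0],
    [0, 0, 0, 0, 0, 0, 0],
  ],
)

```text
t: 11.02
eef_pos: [630.3, -113.2, 115.4]
tcp_rot: [3.142, -0.0, 3.027]
ft_force: [-4.4, 0.7, 10.0]
opening: 0.004
grip_force: 5.0
```

jog_arm(
  motion=[
    [0, 0, 0, -1.5, 0, 0, 0],
    [0, 0, 0, -2, 0, 0, 0],
    [0, 0, 0, -2, 0, 0, 0],
    [0, 0, 0, -2, 0, 0, 0],
    [0, 0, 0, -2, 0, 0, 0],
    [0, 0, 0, -1.5, 0, 0, 0],
    [0, 0, 0, -1, 0, 0, 0],
    [0, 0, 0, 0, 0, 0, 0],
  ],
)

```text
t: 12.02
eef_pos: [642.3, -114.6, 115.5]
tcp_rot: [3.142, -0.0, 3.027]
ft_force: [-3.8, -0.2, 9.6]
opening: 0.003
grip_force: 4.9
```

Run:
```python
from h import *
print(scene_edge(),env.state()["eef_pos"],env.state()["ft_force"])
```

```text
[np.float64(681.0), np.float64(681.5), np.float64(681.5), np.float64(681.5)] [ 642.24734737 -114.54184694  115.44202289] [-4.40403156  0.65684011  9.54823243]
```

jog_arm(
  motion=[
    [0, 0, 0, -1, 0, 0, 0],
    [0, 0, 0, -1, 0, 0, 0],
    [0, 0, 0, -1, 0, 0, 0],
    [0, 0, 0, -1, 0, 0, 0],
    [0, 0, 0, 0, 0, 0, 0],
    [0, 0, 0, 0, 0, -3, 0],
    [0, 0, 0, 40, 0, -50, 0],
    [0, 0, 0, 40, 0, -60, 0],
    [0, 0, 0, 0, 0, -60, 0],
    [0, 0, 0, 0, 0, 0, 0],
  ],
)

```text
t: 13.32
eef_pos: [574.1, -106.8, 283.1]
tcp_rot: [-3.14, 0.008, 3.027]
ft_force: [0.3, -0.3, -0.3]
opening: 0.002
grip_force: 0.0
```

Run:
```python
from h import *
c=env.read_camera("wrist");np.savez("w3.npz",**c);cv2.imwrite("pics/w3.png",c["color"][:,:,::-1]);s=env.state();print(s["eef_pos"],s["tcp_rot"])
for f in (-5,0):
  for d in (-29,-20,20,29): print(f,d,proj(c,np.append((687+f)*U+(-40.15+d)*N,35)))
```

```text
[ 573.48282751 -106.66905082  280.36567978] [-3.14098132  0.00394978  3.0268721 ]
-5 -29 [291.00949333 315.27754734]
-5 -20 [300.06991546 315.25511691]
-5 20 [340.34468453 315.17467087]
-5 29 [349.41135603 315.16089648]
0 -29 [291.12428821 319.79080853]
0 -20 [300.15036525 319.76848434]
0 20 [340.27247104 319.68953415]
0 29 [349.30474918 319.67632697]
```

View pics/w3.png

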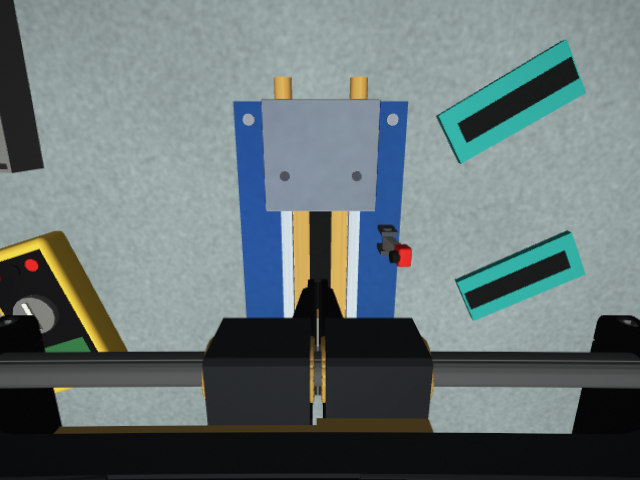

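The edge and line lie just below the gripper body at row 320, out of sight, so I shift forward for the view.

jog_arm(
  motion=[
    [0, 0, 0, -35, 0, 0, 0],
    [0, 0, 0, -35, 0, 0, 0],
    [0, 0, 0, 0, 0, 0, 0],
    [0, 0, 0, 0, 0, 0, 0],
  ],
)

```text
t: 13.88
eef_pos: [642.0, -114.4, 276.9]
tcp_rot: [3.141, -0.003, 3.027]
ft_force: [0.8, -0.1, -0.6]
opening: 0.0
grip_force: 0.0
```

Run:
```python
from h import *
c=env.read_camera("wrist");np.savez("w3.npz",**c);cv2.imwrite("pics/w4.png",c["color"][:,:,::-1]);s=env.state();print(s["eef_pos"],s["tcp_rot"],s["t"])
for f in (-5,0):
  for d in (-29,-20,20,29): print(f,d,proj(c,np.append((687+f)*U+(-40.15+d)*N,35)))
cv2.imwrite("pics/w4c.png",cv2.resize(c["color"][220:300,260:380,::-1],None,fx=6,fy=6,interpolation=cv2.INTER_NEAREST))
```

```text
[ 641.91349618 -114.47616541  277.49288217] [ 3.14115214e+00 -2.17299926e-03  3.02685320e+00] 13.925
-5 -29 [288.18455345 254.90839634]
-5 -20 [297.8983303  254.87900267]
-5 20 [341.06516797 254.75231923]
-5 29 [350.78072017 254.72469293]
0 -29 [288.3164547  260.00885226]
0 -20 [297.99144302 259.9793064 ]
0 20 [340.98596625 259.85344227]
0 29 [350.6627145  259.82633707]
```

View pics/w4c.png

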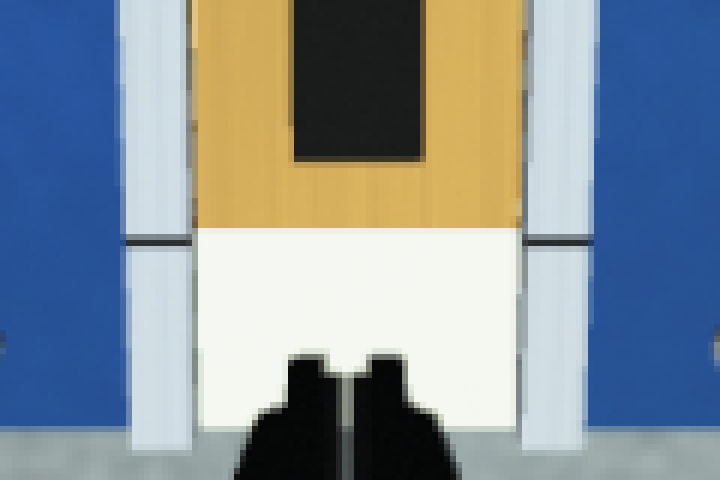

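The edge at row 258.0 and the line at row 260.3 leave about 2.2 mm, which matches the dead reckoning. I press again and drag the remainder.

jog_arm(
  motion=[
    [0, 0, 0, 0, 0, 50, 0],
    [0, 0, 0, 0, 0, 50, 0],
    [0, 0, 0, 0, 0, 40, 0],
    [0, 0, 0, 0, 0, 15, 0],
    [0, 0, 0, 0, 0, 0, 0],
    [0, 0, 0, 0, 0, 0, 0],
    [0, 0, 0, 0, 0, 0, 0],
  ],
)

```text
t: 14.8
eef_pos: [643.1, -114.7, 125.2]
tcp_rot: [-3.141, 0.002, 3.027]
ft_force: [0.1, -0.1, 0.1]
opening: 0.0
grip_force: 0.0
```

jog_arm(
  motion=[
    [0, 0, 0, 0, 0, 3, 0],
    [0, 0, 0, 0, 0, 2, 0],
    [0, 0, 0, 0, 0, 1, 0],
    [0, 0, 0, 0, 0, 0, 0],
    [0, 0, 0, 0, 0, 0, 0],
  ],
)

```text
t: 15.42
eef_pos: [642.8, -114.6, 117.7]
tcp_rot: [3.142, 0.0, 3.027]
ft_force: [0.3, -0.7, -0.1]
opening: 0.001
grip_force: 0.0
```

jog_arm(
  motion=[
    [0, 0, 0, 0, 0, 0.8, 0],
    [0, 0, 0, 0, 0, 0.6, 0],
    [0, 0, 0, 0, 0, 0.5, 0],
    [0, 0, 0, 0, 0, 0.4, 0],
    [0, 0, 0, 0, 0, 0, 0],
  ],
)

```text
t: 16.05
eef_pos: [642.8, -114.6, 115.8]
tcp_rot: [3.142, 0.0, 3.027]
ft_force: [-2.6, 0.6, 6.7]
opening: 0.006
grip_force: 2.9
```

jog_arm(
  motion=[
    [0, 0, 0, 0, 0, 0.4, 0],
    [0, 0, 0, -0.6, 0, 0, 0],
    [0, 0, 0, -0.6, 0, 0, 0],
    [0, 0, 0, -0.6, 0, 0, 0],
    [0, 0, 0, -0.5, 0, 0, 0],
    [0, 0, 0, 0, 0, 0, 0],
  ],
)

```text
t: 16.8
eef_pos: [644.8, -114.8, 115.6]
tcp_rot: [3.142, -0.0, 3.027]
ft_force: [-2.7, -0.2, 8.6]
opening: 0.009
grip_force: 4.2
```

Lift and look again.

jog_arm(
  motion=[
    [0, 0, 0, -0.2, 0, 0, 0],
    [0, 0, 0, 0, 0, 0, 0],
    [0, 0, 0, 0, 0, -3, 0],
    [0, 0, 0, 0, 0, -40, 0],
    [0, 0, 0, 0, 0, -60, 0],
    [0, 0, 0, 0, 0, -58, 0],
    [0, 0, 0, 0, 0, 0, 0],
    [0, 0, 0, 0, 0, 0, 0],
    [0, 0, 0, 0, 0, 0, 0],
  ],
)

```text
t: 17.92
eef_pos: [644.9, -114.8, 274.2]
tcp_rot: [3.141, -0.003, 3.027]
ft_force: [0.3, -1.0, -0.0]
opening: 0.004
grip_force: 0.0
```

Run:
```python
from h import *
c=env.read_camera("wrist");np.savez("w5.npz",**c);s=env.state();print(s["eef_pos"],s["tcp_rot"],s["t"])
cv2.imwrite("pics/w5c.png",cv2.resize(c["color"][210:300,260:430,::-1],None,fx=4.7,fy=4.7,interpolation=cv2.INTER_NEAREST))
col=c["color"].astype(int)
for x in (300,336): print(x,[tuple(col[y,x]) for y in range(252,263)])
for x in (284,287,352,355): print(x,col[252:264,x].mean(1).round().tolist())
# clamp: red & depth
h=cv2.cvtColor(c["color"],cv2.COLOR_RGB2HSV);r=cv2.inRange(h,(0,150,80),(8,255,255))|cv2.inRange(h,(172,150,80),(180,255,255));r[:,:370]=0;r[:,450:]=0;r[:180]=0;r[300:]=0
ys,xs=np.where(r>0);q=np.array([deproj(c,(x,y),z=c["z_map"][y,x]) for x,y in zip(xs,ys) if c["z_map"][y,x]>0]);q=q[(q[:,2]>50)&(q[:,2]<110)]
f=np.c_[q[:,:2]@U-(686.9-85),q[:,:2]@N+40.15,q[:,2]-15];print("red fix frame",np.percentile(f,[2,50,98],axis=0).round(1))
```

```text
[ 644.95720582 -114.83617582  274.30198769] [ 3.14105582e+00 -2.54925782e-03  3.02683071e+00] 17.975
300 [(np.int64(213), np.int64(175), np.int64(92)), (np.int64(214), np.int64(175), np.int64(93)), (np.int64(214), np.int64(175), np.int64(92)), (np.int64(215), np.int64(176), np.int64(93)), (np.int64(215), np.int64(176), np.int64(93)), (np.int64(214), np.int64(176), np.int64(93)), (np.int64(240), np.int64(241), np.int64(228)), (np.int64(245), np.int64(248), np.int64(242)), (np.int64(245), np.int64(248), np.int64(242)), (np.int64(245), np.int64(248), np.int64(242)), (np.int64(245), np.int64(248), np.int64(242))]
336 [(np.int64(218), np.int64(180), np.int64(95)), (np.int64(218), np.int64(179), np.int64(95)), (np.int64(219), np.int64(180), np.int64(96)), (np.int64(218), np.int64(179), np.int64(95)), (np.int64(218), np.int64(179), np.int64(95)), (np.int64(219), np.int64(180), np.int64(95)), (np.int64(240), np.int64(241), np.int64(227)), (np.int64(245), np.int64(248), np.int64(242)), (np.int64(245), np.int64(248), np.int64(242)), (np.int64(245), np.int64(248), np.int64(241)), (np.int64(245), np.int64(248), np.int64(241))]
284 [220.0, 220.0, 220.0, 220.0, 220.0, 140.0, 52.0, 194.0, 220.0, 220.0, 221.0, 221.0]
287 [218.0, 218.0, 218.0, 218.0, 218.0, 138.0, 52.0, 191.0, 218.0, 218.0, 218.0, 217.0]
352 [220.0, 220.0, 220.0, 219.0, 220.0, 138.0, 47.0, 192.0, 220.0, 219.0, 220.0, 220.0]
355 [219.0, 219.0, 219.0, 219.0, 219.0, 137.0, 48.0, 192.0, 220.0, 220.0, 220.0, 220.0]
red fix frame [[ 6.7 61.6 72.5]
 [ 7.  65.6 75.2]
 [ 7.9 70.6 77. ]]
```

View pics/w5c.png

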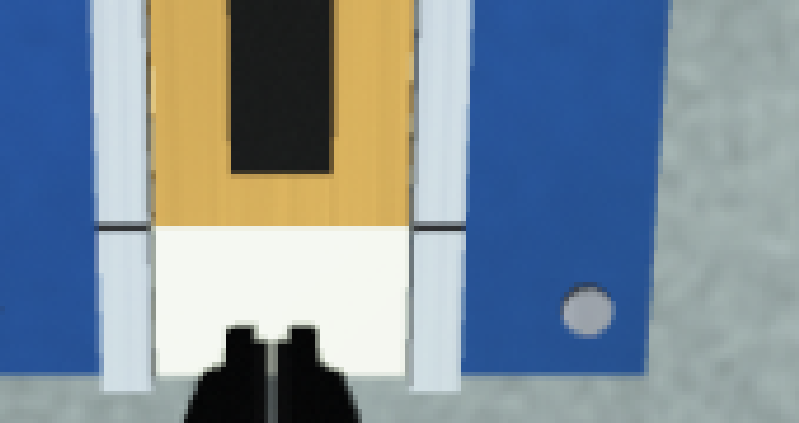

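Edge row 258.1 and line row 258.3 put the edge about 0.2 mm from the line, so the carrier is placed. Next I measure the clamp angle.

Run:
```python
from h import *
for n in("w1","w2","w5"):
    c=dict(np.load(n+".npz"))
    h=cv2.cvtColor(c["color"],cv2.COLOR_RGB2HSV);r=cv2.inRange(h,(0,150,80),(8,255,255))|cv2.inRange(h,(172,150,80),(180,255,255))
    r[:,:370]=0;r=cv2.erode(r,np.ones((2,2)))
    ys,xs=np.where(r>0);q=np.array([deproj(c,(x,y),z=c["z_map"][y,x]) for x,y in zip(xs,ys)])
    f=np.c_[q[:,:2]@U-(686.9-85),q[:,:2]@N+40.15,q[:,2]-15];f=f[(abs(f[:,0])<30)&(f[:,1]>20)&(f[:,1]<110)];print(n,len(f),np.percentile(f,[2,25,50,75,98],axis=0).round(1))
    t=f[abs(f[:,0])<6]
    if len(t)>8: print("slope dz/dy",np.polyfit(t[:,1],t[:,2],1))
```

```text
w1 221 [[-7.2 61.  71.1]
 [-4.6 64.  74.9]
 [-0.9 66.4 75.5]
 [ 3.4 68.9 76.1]
 [ 6.9 71.4 77.2]]
slope dz/dy [-4.71816137e-02  7.86540469e+01]
w2 1562 [[-8.2 60.3 65.8]
 [-6.8 62.8 73.6]
 [-3.8 65.3 75.2]
 [ 1.9 68.  75.8]
 [ 6.6 71.3 76.8]]
slope dz/dy [ 0.2299732  59.85987953]
w5 278 [[-7.2 61.1 71.8]
 [-4.4 64.2 74.9]
 [-0.2 66.6 75.5]
 [ 4.1 69.  76. ]
 [ 7.6 71.6 77.2]]
slope dz/dy [-7.80866453e-03  7.59801017e+01]
```

Clamp tip at fixture y≈66, z≈75.5, which means about 0.13 rad outwards (joint ≈0.17). I move to its outer side.

jog_arm(
  motion=[
    [0, 0, 0, 26, 45, 0, 0],
    [0, 0, 0, 26, 46, 0, 0],
    [0, 0, 0, 0, 0, 0, 0],
    [0, 0, 0, 0, 0, 50, 0],
    [0, 0, 0, 0, 0, 50, 0],
    [0, 0, 0, 0, 0, 8, 0],
    [0, 0, 0, 0, 0, 0, 0],
    [0, 0, 0, 0, 0, 0, 0],
    [0, 0, 0, 0, 0, 0, 0],
  ],
)

```text
t: 19.1
eef_pos: [604.4, -18.7, 169.4]
tcp_rot: [3.142, 0.002, 3.027]
ft_force: [0.8, 0.6, 0.1]
opening: 0.004
grip_force: 0.0
```

jog_arm(
  motion=[
    [0, 0, 0, 0, 0, 6, 0],
    [0, 0, 0, 0, -4, 0, 0],
    [0, 0, 0, 0, -4, 0, 0],
    [0, 0, 0, 0, -3, 0, 0],
    [0, 0, 0, 0, -3, 0, 0],
    [0, 0, 0, 0, -3, 0, 0],
    [0, 0, 0, 0, -3, 0, 0],
    [0, 0, 0, 0, 0, 0, 0],
  ],
)

```text
t: 20.1
eef_pos: [601.6, -38.7, 161.9]
tcp_rot: [-3.142, -0.0, 3.027]
ft_force: [-0.1, 0.8, -0.0]
opening: 0.004
grip_force: 0.0
```

```bash
cat >> h.py <<'E'
def clampang(name="wrist"):
    c=env.read_camera(name)
    h=cv2.cvtColor(c["color"],cv2.COLOR_RGB2HSV);r=cv2.inRange(h,(0,150,80),(8,255,255))|cv2.inRange(h,(172,150,80),(180,255,255))
    ys,xs=np.where(r>0);q=np.array([deproj(c,(x,y),z=c["z_map"][y,x]) for x,y in zip(xs,ys)])
    f=np.c_[q[:,:2]@U-601.9,q[:,:2]@N+40.15,q[:,2]-15];f=f[(abs(f[:,0])<12)&(f[:,1]>0)&(f[:,1]<110)&(f[:,2]>10)&(f[:,2]<90)]
    s=env.state();e=s["eef_pos"];ff=s["ft_force"]
    print(name,len(f),np.percentile(f,[5,50,95],axis=0).round(1).tolist() if len(f) else None)
    print("tip fix",round(e[:2]@U-601.9,1),round(e[:2]@N+40.15,1),round(e[2]-93,1),"F u,n,z",(ff[:2]@U).round(1),(ff[:2]@N).round(1),ff[2].round(1),"t",s["t"])
    return c
E
python3 - <<'E'
from h import *
c=clampang();cv2.imwrite("pics/w6.png",c["color"][:,:,::-1])
E
```

```text
wrist 515 [[-8.4, 53.4, 66.4], [-5.6, 56.6, 75.5], [4.3, 61.3, 76.8]]
tip fix 0.2 69.9 68.9 F u,n,z -0.5 0.7 -0.7 t 20.15
```

View pics/w6.png

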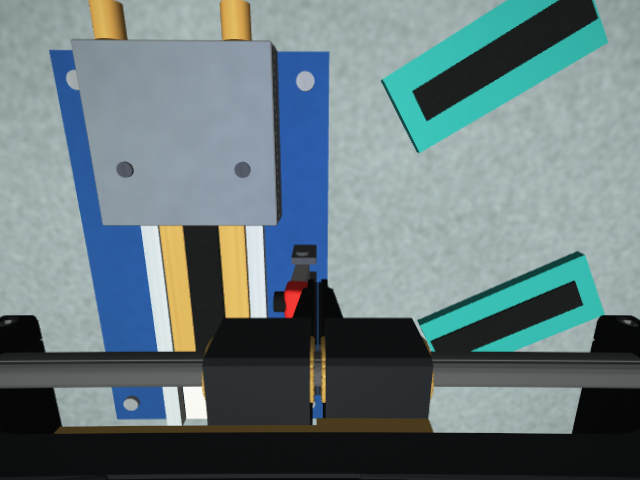

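Contact is made: the red tip, at (292,298), is pushed to about upright by the fingers. I follow the arc.

jog_arm(
  motion=[
    [0, 0, 0, 0, -3.6, 0, 0],
    [0, 0, 0, 0, -3.6, 0, 0],
    [0, 0, 0, 0, -2.9, 0.4, 0],
    [0, 0, 0, 0, -2.9, 0.6, 0],
    [0, 0, 0, 0, -2.8, 0.8, 0],
    [0, 0, 0, 0, -2.8, 1.1, 0],
    [0, 0, 0, 0, -2.6, 1.3, 0],
    [0, 0, 0, 0, -2.6, 1.4, 0],
    [0, 0, 0, 0, 0, 0, 0],
  ],
)

```text
t: 21.28
eef_pos: [598.9, -62.3, 156.1]
tcp_rot: [3.142, -0.0, 3.027]
ft_force: [0.6, 0.3, 0.4]
opening: 0.007
grip_force: 0.0
```

```bash
python3 -c "
from h import *
clampang();clampang('scene')"
```

```text
wrist 569 [[-8.3, 28.3, 59.7], [-4.6, 32.7, 65.7], [5.1, 38.0, 68.6]]
tip fix 0.2 46.1 63.1 F u,n,z -1.4 -0.3 -0.8 t 21.325
scene 51 [[-8.1, 29.8, 58.3], [1.7, 35.2, 65.9], [7.5, 39.9, 69.3]]
tip fix 0.2 46.2 63.2 F u,n,z -0.2 -0.3 -0.7 t 21.375
```

jog_arm(
  motion=[
    [0, 0, 0, 0, -2.4, 1.7, 0],
    [0, 0, 0, 0, -2.4, 1.8, 0],
    [0, 0, 0, 0, -2.1, 2.1, 0],
    [0, 0, 0, 0, -2, 2.1, 0],
    [0, 0, 0, 0, -1.8, 2.4, 0],
    [0, 0, 0, 0, -1.7, 2.4, 0],
    [0, 0, 0, 0, -1.4, 2.6, 0],
    [0, 0, 0, 0, -1.4, 2.6, 0],
    [0, 0, 0, 0, 0, 0, 0],
  ],
)

```text
t: 22.5
eef_pos: [597.1, -77.2, 138.3]
tcp_rot: [3.141, -0.001, 3.027]
ft_force: [-0.3, 0.5, -0.1]
opening: 0.004
grip_force: 0.0
```

```bash
python3 -c "
from h import *
clampang();clampang('scene')"
```

```text
wrist 431 [[-8.6, 15.3, 39.9], [-5.4, 18.7, 46.0], [4.3, 23.8, 47.7]]
tip fix 0.1 31.1 45.4 F u,n,z 0.1 0.0 0.3 t 22.55
scene 45 [[-7.4, 17.1, 39.5], [2.8, 21.2, 45.0], [7.6, 25.4, 48.9]]
tip fix 0.1 31.2 45.5 F u,n,z -0.1 0.1 0.4 t 22.6
```

jog_arm(
  motion=[
    [0, 0, 0, 0, -1, 2.5, 0],
    [0, 0, 0, 0, -0.9, 2.5, 0],
    [0, 0, 0, 0, -0.5, 1.5, 0],
    [0, 0, 0, 0, -0.3, 1.2, 0],
    [0, 0, 0, 0, 0, 0.8, 0],
    [0, 0, 0, 0, 0, 0, 0],
  ],
)

```text
t: 23.35
eef_pos: [596.9, -79.9, 130.1]
tcp_rot: [-3.142, -0.0, 3.027]
ft_force: [1.0, 0.0, 0.4]
opening: 0.006
grip_force: 0.0
```

```bash
python3 -c "
from h import *
clampang();clampang('scene')"
```

```text
wrist 389 [[-10.0, 14.4, 31.1], [-6.5, 17.3, 37.0], [3.4, 27.5, 57.9]]
tip fix 0.2 28.3 37.1 F u,n,z -0.4 -0.7 0.1 t 23.4
scene 40 [[-7.3, 15.4, 31.9], [3.1, 19.0, 37.2], [8.5, 23.1, 39.4]]
tip fix 0.2 28.3 37.1 F u,n,z 0.0 -0.0 0.4 t 23.45
```

jog_arm(
  motion=[
    [0, 0, 0, 0, 0, 0.5, 0],
    [0, 0, 0, 0, 0, 0.5, 0],
    [0, 0, 0, 0, 0, 0.4, 0],
    [0, 0, 0, 0, 0, 0, 0],
  ],
)

```text
t: 23.95
eef_pos: [597.0, -79.9, 128.8]
tcp_rot: [3.142, 0.0, 3.027]
ft_force: [0.6, -0.7, 0.5]
opening: 0.007
grip_force: 0.6
```

jog_arm(
  motion=[
    [0, 0, 0, 0, 0, 0.4, 0],
    [0, 0, 0, 0, 0, 0, 0],
  ],
)

```text
t: 24.2
eef_pos: [597.0, -79.9, 128.6]
tcp_rot: [-3.142, 0.0, 3.027]
ft_force: [-1.7, -2.0, 4.2]
opening: 0.002
grip_force: 2.2
```

jog_arm(
  motion=[
    [0, 0, 0, 0, 0, 0.3, 0],
    [0, 0, 0, 0, 0, 0, 0],
    [0, 0, 0, 0, 0, -3, 0],
    [0, 0, 0, 0, 0, -40, 0],
    [0, 0, 0, -24, -16, -50, 0],
    [0, 0, 0, -24, -16, -55, 0],
    [0, 0, 0, 0, 0, 0, 0],
    [0, 0, 0, 0, 0, 0, 0],
    [0, 0, 0, 0, 0, 0, 0],
  ],
)

```text
t: 25.32
eef_pos: [640.3, -116.6, 274.5]
tcp_rot: [3.141, -0.003, 3.027]
ft_force: [0.0, 0.5, 0.2]
opening: 0.005
grip_force: 0.0
```

Run:
```python
from h import *
c=clampang()
cv2.imwrite("pics/w7c.png",cv2.resize(c["color"][170:300,240:410,::-1],None,fx=4.6,fy=4.6,interpolation=cv2.INTER_NEAREST))
```

```text
wrist 319 [[-7.1, 14.5, 33.5], [-0.6, 20.3, 35.5], [6.7, 26.6, 36.8]]
tip fix 47.6 -3.3 181.7 F u,n,z -0.5 -0.4 0.9 t 25.375
```

View pics/w7c.png

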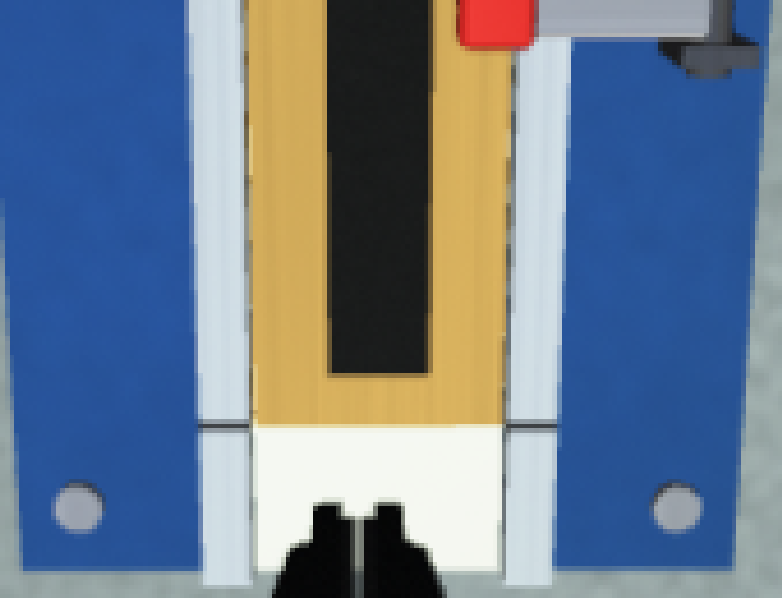

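The crop shows the brass edge level with the line at row ~425. The clamp is flat across the plate, with the red tip at (495,22) at the level height of z≈35.5. I hand it in.

```bash
python3 -c "
from cell import env
print(env.job_done())"
```

```text
the job is handed in; nothing more can be done
None
```

The job is handed in: the last picture showed the carrier's front edge on the line (about 0.2 mm off by measurement) and the clamp folded flat onto the plate; press readings stayed around 10 N, and no verdict came back.

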